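Set the sprung trap bar over the forged cross

ROBOT

A 6-joint arm with a two-finger parallel gripper is mounted at the origin on the work surface. World frame = base frame: x ahead of the robot, y to its left, z up, the work surface at z = 0. Lengths are in m, angles in rad, forces in N, time in s.
With the tool pointing down it reaches from about 0.325 to 0.85 m from the base axis. Payload 4.4 kg.
Tool frame: the origin (TCP) lies midway between the tips of the shut fingers; the grasp point (between the pads) lies 19 mm behind it; z points along the fingers, y is the direction in which the jaws open and shut (so a half turn about z gives the same grasp; the last joint's range is limited). The gripper opens to 94 mm and grips with 3 to 60 N. Pads are 16 mm wide; open, the fingers measure 119 mm over their backs; the gripper's body (75 mm by 177 mm) begins 78 mm behind the grasp point.
Start: joints at [-1.254, 0.207, 1.542, -0, 1.393, -0.15], TCP at [0.259, -0.513, 0.205] pointing down, gripper open.
Joint ranges: [-2.73, 2.73], [-0.86, 2.22], [0.23, 2.46], [-1.11, 4.25], [0.08, 2.63], [-2.82, 2.82]. Speed limits (rad/s): [2.79, 2.79, 3.14, 3.14, 3.14, 3.14].

INTERFACE

Orientations are given as a unit quaternion [x, y, z, w].
In Python, from bench import read_state, grab_frame, get_calibration, job_done gives the robot as it stands. The module is installed in compiled form; this text tells all that it offers.
- The arm moves only by the tool jog_arm, never from a script. Its argument "plan" is a list that holds one entry, the list of rows, each a list of 5 numbers: the gripper command: -1 is shut, 1 is fully open, values between are in proportion, then the shift along the tool's x, y, z normalised to -1 to 1, where 1 is 50 mm, then the turn about the tool's z normalised to -1 to 1, where 1 is 6 degrees. In form: [[[grip, dx, dy, dz, turn], ...]]. A call has exactly 8 rows; each row shifts and turns the commanded pose from where the row before left it, along the tool's axes as they then stand; what a row does not reach is not made up. A row lasts 1/10 s, in which the tool goes at most 50 mm and 8.59 degrees, less where a joint would pass 70% of its speed; a pose out of reach is approached as far as the arm can. A call with a number of a shift or a turn outside -1 to 1 is refused whole. A call with a gripper value outside its range is refused whole. The fingers move at their own pace and stop on an object; "force" is the grip in N (left out, the last holds). Time passes only in rows, so rows that do not move let the fingers close, or fill a call up. It gives the time, the measured TCP pose, the force and the opening at its end, in the units of the state.
- read_state(): the state, without advancing time (a new reading comes with each control period).
- grab_frame(name): name is "side" or "top" or "wrist"; returns the picture (384x512x3 uint8, red, green, blue); there is no depth.
- get_calibration(name): a dict with "fx", "fy", "cx", "cy" (pixels), "camera_from_world" (4x4, takes a point from world to camera coordinates). Camera axes: x right, y down, z forward; pixel columns grow to the right and rows downward; lengths in m; the calibration is good to about 2 mm. A picture is of the moment at which its call begins: read the wrist's pose just before it. get_calibration takes no time and is no camera call; for the wrist camera it gives the pose at the moment of the call.
- job_done(): hands the job in, once; it reports no verdict.
The state is a dict: "time_s": time; "joint_positions": joint angles; "qd": joint speeds; "tau": joint torques, N m; "eef_pos": TCP position; "tcp_rot": TCP orientation; "force": force on the tool from outside, world axes, zero at the start; "ft_torque": the same for the moment, N m; "opening": opening from 0.0 (shut) to 1.0 (fully open).
Only numpy, scipy, OpenCV 4.12 (cv2) and the standard library are available. Lean on these libraries where they do the work, as an engineer would, in place of code of your own. Each camera call takes 0.05 s, during which the arm holds its last target.

TASK

On the smith's bench one of the two spring jigs has a dark forged cross lying on its anvil block. Push that jig's sprung bar down, and while holding it down shift it sideways under its keeper hook until it is past the hook's small lip, then let go so that the spring holds it up against the hook over the cross. Leave the empty jig's bar up and the cross on its block.

Things in the scene. Friction and masses are not known exactly. Their poses are not given: they have to be found in the camera images.
- bar_grip (a point): Middle of the 70 mm wooden grip (22 mm wide, 22 thick) ending the sprung steel bar (20 wide, 12 thick) of the jig that holds the cross. +x runs along the bar to the hinge axis, 205 mm away; y is along the hinge shaft. Sprung up at 40 deg, grip 192 mm over the bench; 3 N starts it down, 8 N at the bottom stop (level, grip at 60 mm). It slides along the shaft with 2 N friction, no spring.
- keeper (a point): Where the bar's centre line lies when latched, 73 mm over the bench. Fixed to the jig: z up, +x to the hinge axis (110 mm on, 60 mm over the bench), +y the way to slide the bar in. Hook: ledge 30 mm long in x, underside 8 mm above, top 16 mm above, from post at y=+22 back to y=-25; a lip 5 mm thick hangs 4 mm below its free edge. Grip's y here: starts -75 to -40, latched -10 to +11 (stop): aim 0.
- blank: Dark forged steel cross, 116 x 44 x 10 mm, 0.12 kg, loose on the anvil block (top 40 mm over the bench) of the jig to use; the lowered bar clears it by 4 mm. Origin mid-underside, y along its long arm. A like cross lying on the bench is not part of the job.
- spare_bar (a joint): Angle of the other, empty, otherwise identical jig's bar: 0 up at rest, 0.70 rad level; leave it up. Of either bar: to pass below the hook's lip its grip's middle must be 60 to 77 mm over the bench; latched and let go, it springs up to about 85 mm. Nothing but bench lies below the grips.
Things that resemble listed ones, but are neither listed nor needed, are in the scene too. What is shaped like the blank but purple or red is not meant.

How it is judged:
On the way:
1. the bar is wound down to the level of the keeper (z of bar_grip in the frame of keeper below 0.012 m), for 0.1 s.
At the end, for the whole second after the job is handed in: The bar is latched: in the keeper's frame its grip is beyond y = -14 mm (behind the lip) and no more than 20 mm above the keeper point, held there by the hook alone; the cross still lies at rest on the jig's anvil block, its middle within 100 mm of the keeper point in plan (y of bar_grip in the frame of keeper above -0.014 m and z of bar_grip in the frame of keeper below 0.02 m and horizontal distance between keeper and blank below 0.1 m and height (world z) of blank above 0.034 m and linear speed of blank below 0.02 m/s); the robot touches nothing.
It fails at once if the empty jig's bar is pushed down (more than 0.25 rad) (value of joint spare_bar above 0.25 rad).
It also fails if it takes over 32 s, if anything falls off the work surface, if the arm or the gripper's body presses on something with over 40 N, if the wrist force passes 120 N, or if a joint passes its speed limit or range.

## Working session

There is one attempt and no reset: what is moved stays moved. The work goes in short steps, Python scripts to look and compute and a tool call to move; the robot and the scene stay as the last step left them, time stands still between calls to the robot, and variables do not carry over. Pictures are saved under pics/ and viewed, and the job is handed in when it is done.

Besides the shell and the picture viewer there is one more tool, called after ">>>" in YAML: its name, and indented under it one key for each argument. jog_arm: Moves the arm, as the interface text tells. Scaled input: -1 to 1 covers 50 mm each way for a shift and 6 degrees each way for a turn. Its arguments: {"type":"object","properties":{"plan":{"type":"array","items":{"type":"array","items":{"type":"array","items":{"type":"number"}}}},"force":{"type":"number"}},"required":["plan"]}

```bash
mkdir -p pics; python3 - <<'E'
from bench import *
import cv2,numpy as np
s=read_state();print(s['time_s'],s['eef_pos'],s['tcp_rot'],s['opening'],s['force'])
for n in('side','top','wrist'):
    f=grab_frame(n);cv2.imwrite(f'pics/{n}0.png',f[:,:,::-1]);c=get_calibration(n);print(n,c['fx'],c['fy'],c['cx'],c['cy']);print(np.round(c['camera_from_world'],4))
E
```

```text
0.0 [ 0.25850273 -0.51274999  0.20432055] [ 9.72888242e-01  2.31273150e-01 -9.09470128e-05 -1.09151187e-03] 0.9999484314683078 [-0.60775749  0.33618586  0.20241368]
side 499.7894929322883 499.7894929322883 252.20045121668795 182.92081547622678
[[ 0.9862 -0.1651  0.0159 -0.6462]
 [-0.085  -0.5857 -0.806   0.1187]
 [ 0.1424  0.7935 -0.5917  1.3553]
 [ 0.      0.      0.      1.    ]]
top 422.9955158433989 422.9955158433989 246.556304508106 194.18509539408123
[[ 0.0142 -0.9999 -0.0068 -0.073 ]
 [-0.9991 -0.0139 -0.04    0.6216]
 [ 0.0399  0.0074 -0.9992  1.0193]
 [ 0.      0.      0.      1.    ]]
wrist 323.18880537394824 323.18880537394824 253.26904038823417 199.94707008725433
[[ 0.4506 -0.8927 -0.0015 -0.575 ]
 [-0.8602 -0.4346  0.2666 -0.0281]
 [-0.2386 -0.1188 -0.9638  0.3913]
 [ 0.      0.      0.      1.    ]]
```

View pics/side0.png

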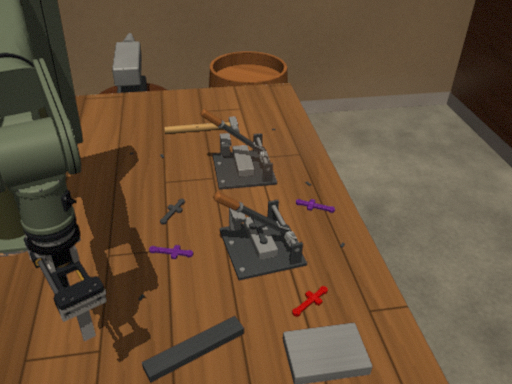

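View pics/top0.png

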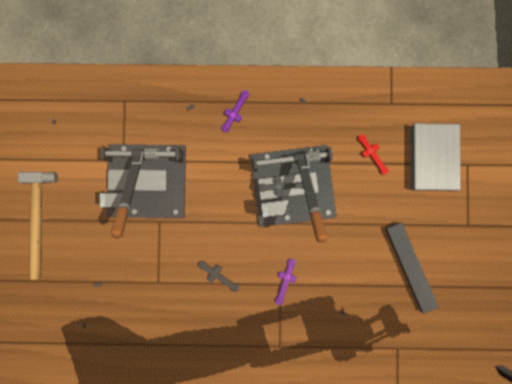

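```bash
python3 - <<'E'
import cv2,numpy as np
t=cv2.imread('pics/top0.png');s=cv2.imread('pics/side0.png')
r=lambda a,w,h:cv2.resize(a,(w,h),interpolation=cv2.INTER_CUBIC)
cv2.imwrite('pics/c1.png',np.hstack([r(t[130:250,90:200],396,432),r(t[135:255,240:350],396,432)]))
cv2.imwrite('pics/c2.png',np.hstack([r(s[105:195,195:285],400,400),r(s[185:285,210:310],400,400)]))
E
```

```text
(no output)
```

View pics/c1.png

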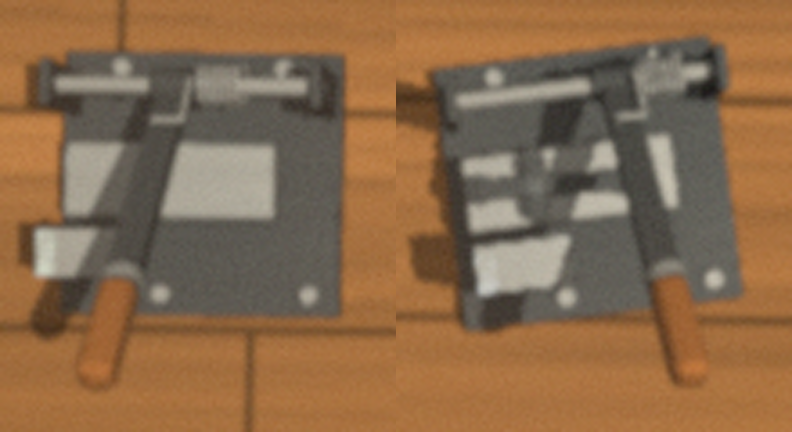

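View pics/c2.png

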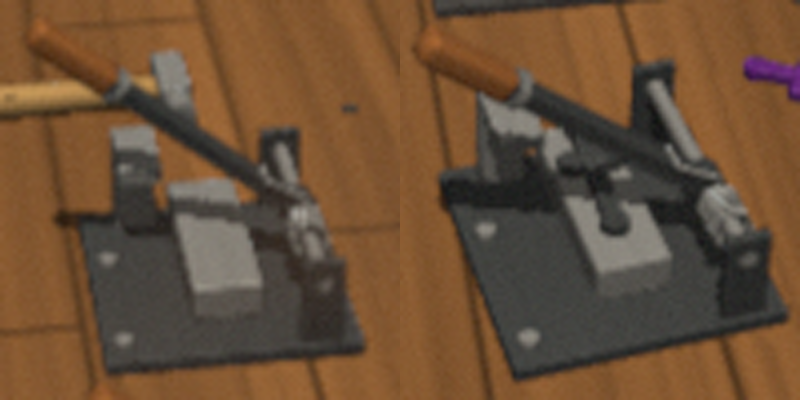

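```bash
cat > fit.py <<'E'
from bench import *
import cv2,numpy as np
from scipy.optimize import least_squares
C={n:get_calibration(n) for n in('side','top')}
def proj(n,P):
    c=C[n];T=c['camera_from_world'];p=np.asarray(P)@T[:3,:3].T+T[:3,3]
    return np.c_[c['fx']*p[:,0]/p[:,2]+c['cx'],c['fy']*p[:,1]/p[:,2]+c['cy']]
def W(q,L): # keeper frame pts -> world
    c,s=np.cos(q[2]),np.sin(q[2]);L=np.asarray(L,float)
    return np.c_[q[0]+c*L[:,0]-s*L[:,1],q[1]+s*L[:,0]+c*L[:,1],.073+L[:,2]]
def bar(r,s,th=np.radians(40)): return [110-r*np.cos(th),s,-13+r*np.sin(th)]
def pts(q):
    s=q[3]*1e3
    return W(q,np.array([bar(240,s),bar(170,s)])/1e3)
if __name__=='__main__':
    top=np.array([[321.7,237.5],[315.3,209.4]]);side=np.array([[216.8,196.5],[241,207.5]])
    sh=np.array([[257.2,163.1],[327.8,154.4]])
    def res(q):
        P=pts(q);r=[(proj('top',P)-top).ravel(),(proj('side',P)-side).ravel()]
        a=W(q,[[.110,.04,-.013],[.110,-.1,-.013]]);pa=proj('top',a);d=pa[1]-pa[0];d/=np.linalg.norm(d)
        for p in sh: r.append([np.cross(d,p-pa[0])])
        h=proj('top',W(q,[[-.015,0,.016],[.015,0,.016]]))
        r.append([h[0,1]-(135+292/3.6),h[1,1]-(135+241/3.6)])
        # hook free edge unknown; post side
        h=proj('top',W(q,[[0,.022,.016]]));
        return np.concatenate(r)
    q=least_squares(res,[.45,-.1,.1,-.05],loss='soft_l1');print(q.x,res(q.x).round(1))
    q=q.x
    # y of keeper: slide gauge: choose offset k s.t. hook matches, bar fixed
    np.save('q.npy',q)
    c,s=np.cos(q[2]),np.sin(q[2]);print('grip xy',pts(q).mean(0))
    u=np.array([-s,c]);
E
python3 fit.py
```

```text
[ 0.58634715 -0.08904057  0.16207698 -0.11759963] [ 1.8 -0.2  0.4  0.7 -0.8 -1.3 -2.4 -1.3  1.8  3.6 -0.5  0.5]
grip xy [ 0.55890137 -0.2126896   0.19177146]fit.py:21: DeprecationWarning: Arrays of 2-dimensional vectors are deprecated. Use arrays of 3-dimensional vectors instead. (deprecated in NumPy 2.0)
  for p in sh: r.append([np.cross(d,p-pa[0])])
```

>>> jog_arm:
  plan:
    - [[1,0.6,-0.2,-0.3,0],[1,0.66,-0.25,-0.3,0],[1,0.66,-0.25,-0.3,0],[1,0.66,-0.25,-0.3,0],[1,0.66,-0.25,-0.3,0],[1,0.66,-0.25,-0.3,0],[1,0.66,-0.25,-0.3,0],[1,0.66,-0.25,-0.3,0]]

```text
time_s: 0.95
eef_pos: [0.4486, -0.3076, 0.3257]
tcp_rot: [0.973, 0.231, -0.0, -0.0]
force: [0.1, -0.3, 0.0]
opening: 0.998
```

>>> jog_arm:
  plan:
    - [[1,0.66,-0.25,0,0],[1,0.66,-0.25,0,0],[1,0.66,-0.25,0,0],[1,0.66,-0.25,0,0],[1,0,0,0,1],[1,0,0,0,1],[1,0,0,0,1],[1,0,0,0,0]]

```text
time_s: 1.75
eef_pos: [0.5432, -0.2046, 0.3249]
tcp_rot: [0.997, 0.077, -0.0, -0.0]
force: [0.9, 0.3, 0.7]
opening: 0.999
```

```bash
python3 - <<'E'
from bench import *
import cv2,numpy as np
s=read_state();print(s['time_s'],s['eef_pos'],s['tcp_rot'],s['force'])
c=get_calibration('wrist');np.save('w1.npy',c['camera_from_world'])
f=grab_frame('wrist');cv2.imwrite('pics/w1.png',cv2.resize(f[:,:,::-1],(800,600),interpolation=cv2.INTER_CUBIC));cv2.imwrite('pics/w1raw.png',f[:,:,::-1])
E
```

```text
1.75 [ 0.54321281 -0.20461138  0.32493054] [ 9.97067084e-01  7.65310096e-02 -4.06753534e-04 -2.61227422e-04] [0.91628843 0.32980064 0.69612746]
```

View pics/w1.png

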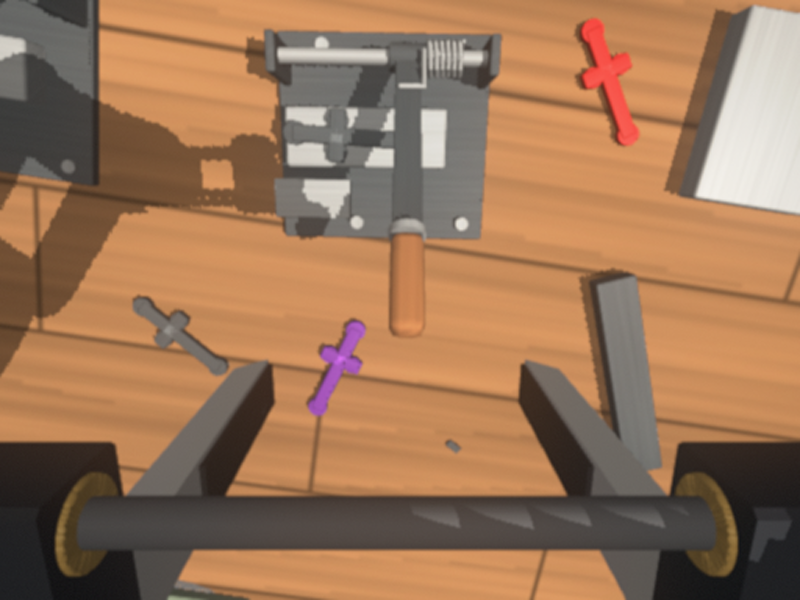

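```bash
python3 - <<'E'
import cv2
t=cv2.imread('pics/w1raw.png')
cv2.imwrite('pics/w1c.png',cv2.resize(t[10:160,165:330],(770,600*7//6*1)if 0 else (660,600),interpolation=cv2.INTER_CUBIC))
E
```

```text
(no output)
```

View pics/w1c.png

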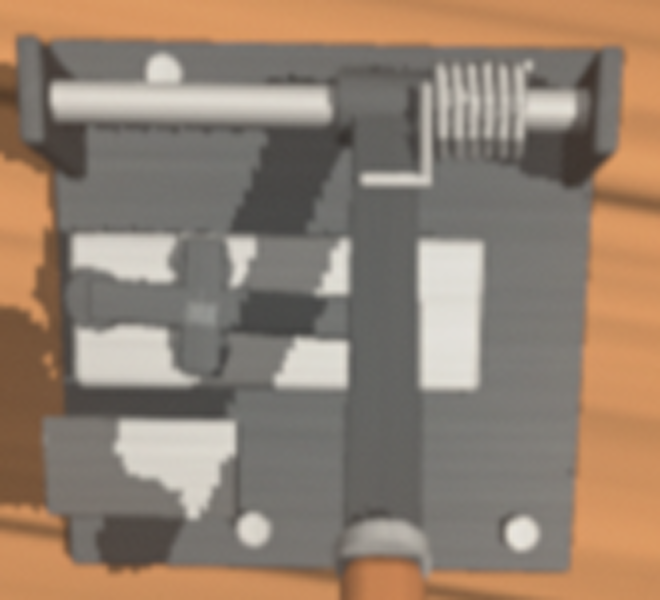

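```bash
cat > fit2.py <<'E'
from fit import *
c=dict(get_calibration('wrist'));c['camera_from_world']=np.load('w1.npy');C['wrist']=c
cr=lambda u,v:np.array([165+u/4-.5,10+v/4-.5])
def model(q): # list of (pred,obs)
    s=q[3]
    hk=proj('wrist',W(q,[[.015,-.025,.016],[-.015,-.025,.016]]))
    L=proj('wrist',W(q,[[.015,.035,.016],[-.015,.035,.016]]))
    sh=proj('wrist',W(q,[[.110,s+.01+.05,-.013],[.110,s-.04,-.013]]))
    r=[hk[0]-cr(238,420),hk[1]-cr(236,518),L[:,1]-[cr(43,417)[1],cr(47,515)[1]]]
    d=sh[1]-sh[0];d/=np.linalg.norm(d)
    for p in (cr(80,103),cr(555,109)): e=p-sh[0];r.append([d[0]*e[1]-d[1]*e[0]])
    b=proj('wrist',W(q,np.array([bar(240,s*1e3),bar(170,s*1e3),bar(60,s*1e3)])/1e3))
    r+= [[b[0,0]-(407/1.5625),b[1,0]-cr(384,560)[0],b[2,0]-cr(387,250)[0]],[.5*(b[1,1]-148.5)]]
    r.append((proj('top',pts(q))-[[321.7,237.5],[315.3,209.4]]).ravel()*.5)
    return np.concatenate(r)
if __name__=='__main__':
    q=least_squares(model,[.58,-.1,.15,-.06],loss='soft_l1').x
    print(q,np.degrees(q[2]));print(model(q).round(1))
    np.save('q.npy',q);print('grip up',pts(q).mean(0))
    for s in(q[3],0): print('grip at z68',s,W(q,[[110e-3-.2048,s,-.005]]))
    im=cv2.imread('pics/w1raw.png');im=cv2.resize(im,None,fx=1.5625,fy=1.5625)
    def line(P):
        p=(proj('wrist',W(q,P))+.5)*1.5625
        cv2.polylines(im,[p.round().astype(int)],True,(0,255,0),1)
    for z in(.008,.016): line([[.015,-.025,z],[-.015,-.025,z],[-.015,.022,z],[.015,.022,z]])
    line([[.11,-.09,-.013],[.11,.04,-.013]])
    s=q[3]*1e3
    for o in(-11,11): 
        line(np.array([bar(240,s+o),bar(170,s+o)])/1e3)
    line(np.array([bar(240,s),bar(0,s)])/1e3)
    cv2.imwrite('pics/ov.png',im[:400,200:600])
E
python3 fit2.py
```

```text
[ 0.59154057 -0.13526933  0.13993323 -0.06994482] 8.017583475956865
[-0.4 -0.1  0.4 -0.1 -0.1 -0.1  0.4  0.1  0.1  0.2 -0.5  1.4  0.4  1.
 -0.1  1.4]
grip up [ 0.55471694 -0.21109134  0.19177146]
grip at z68 -0.06994481778791295 [[ 0.5074229  -0.21775288  0.068     ]]
grip at z68 0 [[ 0.49766721 -0.14849175  0.068     ]]
```

View pics/ov.png

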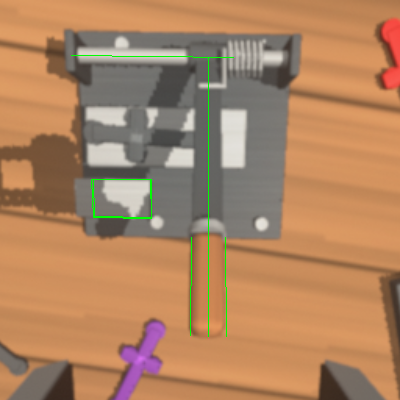

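>>> jog_arm:
  plan:
    - [[1,0.21,0.16,0.4,0.13],[1,0,0,0.66,0],[1,0,0,0.66,0],[1,0,0,0.66,0],[1,0,0,0.66,0],[1,0,0,0,0],[-0.2,0,0,0,0],[-0.7,0,0,0,0]]
  force: 30

```text
time_s: 2.6
eef_pos: [0.5564, -0.2121, 0.176]
tcp_rot: [0.998, 0.07, 0.002, 0.001]
force: [0.2, -0.4, 1.1]
opening: 0.867
```

>>> jog_arm:
  plan:
    - [[-1,0,0,0,0],[-1,0,0,0,0],[-1,0,0,0,0],[-1,0,0,0,0],[-1,0,0,0,0],[-1,0,0,0,0],[-1,0,0,0,0],[-1,0,0,0,0]]
  force: 30

```text
time_s: 3.4
eef_pos: [0.5547, -0.2107, 0.1733]
tcp_rot: [0.998, 0.07, -0.0, -0.001]
force: [0.2, 0.9, 1.0]
opening: 0.233
```

```bash
python3 - <<'E'
from bench import *
import cv2,numpy as np
s=read_state();print(s['time_s'],s['eef_pos'],s['tcp_rot'],s['force'],s['opening'])
a=grab_frame('side')[130:290,150:340];b=grab_frame('wrist')
cv2.imwrite('pics/g1.png',np.hstack([cv2.resize(a,(356,300)),cv2.resize(b,(400,300))])[:,:,::-1])
E
```

```text
3.4 [ 0.55469738 -0.21072267  0.17327382] [ 9.97577307e-01  6.95634158e-02 -3.02950578e-04 -5.97081249e-04] [0.1656009  0.86811631 1.03326135] 0.23262685578598774
```

View pics/g1.png

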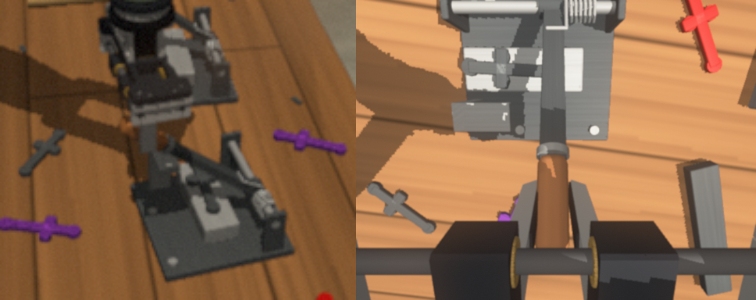

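>>> jog_arm:
  plan:
    - [[-1,-0.22,0,0.28,0],[-1,-0.19,0,0.3,0],[-1,-0.17,0,0.32,0],[-1,-0.14,0,0.33,0],[-1,-0.11,0,0.34,0],[-1,-0.08,0,0.35,0],[-1,-0.04,0,0.28,0],[-1,-0.02,0,0.25,0]]
  force: 30

```text
time_s: 4.3
eef_pos: [0.507, -0.2188, 0.052]
tcp_rot: [0.998, 0.07, 0.0, 0.001]
force: [-4.1, 0.3, 8.1]
opening: 0.234
```

```bash
python3 - <<'E'
from bench import *
import cv2,numpy as np
s=read_state();print(s['time_s'],s['eef_pos'],s['tcp_rot'],s['force'],s['opening'])
a=grab_frame('side')[130:290,150:340];b=grab_frame('wrist')
cv2.imwrite('pics/g2.png',np.hstack([cv2.resize(a,(356,300)),cv2.resize(b,(400,300))])[:,:,::-1])
print(read_state()['eef_pos'],read_state()['force'])
E
```

```text
4.3 [ 0.50703395 -0.21883363  0.05199894] [9.97579413e-01 6.95313908e-02 2.17254073e-04 8.07904547e-04] [-4.057821    0.28903043  8.09332551] 0.23415386347596065
[ 0.50681343 -0.21840877  0.05098976] [-2.76418009  0.64955774  6.99704948]
```

View pics/g2.png

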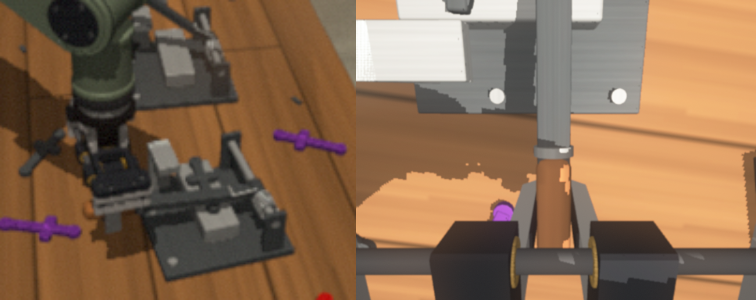

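>>> jog_arm:
  plan:
    - [[-1,0,0,0.06,0],[-1,0,-0.2,0,0],[-1,0,-0.2,0,0],[-1,0,-0.2,0,0],[-1,0,-0.1,0,0],[-1,0,-0.1,0,0],[-1,0,-0.1,0,0],[-1,0,-0.1,0,0]]
  force: 30

```text
time_s: 5.2
eef_pos: [0.5002, -0.1703, 0.0496]
tcp_rot: [0.998, 0.069, 0.0, 0.002]
force: [-4.8, -3.4, 6.6]
opening: 0.233
```

>>> jog_arm:
  plan:
    - [[-1,0,-0.1,0,0],[-1,0,-0.1,0,0],[-1,0,-0.1,0,0],[-1,0,-0.1,0,0],[-1,0,0,0,0],[-1,0,0,0,0],[-1,0,0,0,0],[-1,0,0,0,0]]
  force: 30

```text
time_s: 6.0
eef_pos: [0.4974, -0.15, 0.0494]
tcp_rot: [0.998, 0.069, 0.0, 0.001]
force: [-4.3, -0.8, 8.5]
opening: 0.232
```

```bash
python3 - <<'E'
from bench import *
import cv2,numpy as np
s=read_state();print(s['time_s'],s['eef_pos'],s['tcp_rot'],s['force'],s['opening'])
q=np.load('q.npy');d=s['eef_pos'][:2]-q[:2];print('keeper y',-np.sin(q[2])*d[0]+np.cos(q[2])*d[1])
a=grab_frame('side')[130:290,150:340];b=grab_frame('wrist')
cv2.imwrite('pics/g3.png',np.hstack([cv2.resize(a,(356,300)),cv2.resize(b,(400,300))])[:,:,::-1])
E
```

```text
6.0 [ 0.49736193 -0.14997855  0.049409  ] [9.97596417e-01 6.92826128e-02 2.27360457e-05 1.14377806e-03] [-4.29451163 -0.83616968  8.45058803] 0.23227372609834795
keeper y -0.0014296883670793115
```

View pics/g3.png

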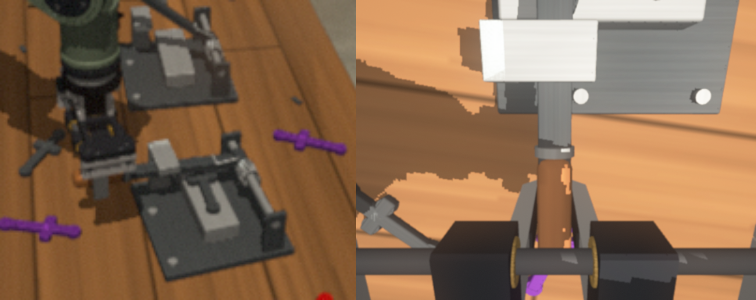

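>>> jog_arm:
  plan:
    - [[-1,0,0,-0.1,0],[-1,0,0,-0.1,0],[-1,0,0,-0.08,0],[-1,0,0,0,0],[-0.4,0,0,0,0],[-0.2,0,0,0,0],[0.2,0,0,0,0],[0.6,0,0,0,0]]
  force: 30

```text
time_s: 6.9
eef_pos: [0.4964, -0.1481, 0.0612]
tcp_rot: [0.998, 0.07, -0.001, -0.0]
force: [-0.1, -0.0, 0.6]
opening: 0.521
```

>>> jog_arm:
  plan:
    - [[0.6,0,0,0,0],[0.6,0,0,0,0],[0.6,0,0,-0.4,0],[0.6,0,0,-0.6,0],[0.6,0,0,-0.8,0],[0.6,0,0,-0.8,0],[0.6,-0.5,0,-0.6,0],[0.6,-0.5,0,0,0]]

```text
time_s: 7.7
eef_pos: [0.4506, -0.1573, 0.2276]
tcp_rot: [0.998, 0.07, 0.005, 0.003]
force: [-1.1, 0.4, 1.4]
opening: 0.799
```

```bash
python3 - <<'E'
from bench import *
import cv2,numpy as np
s=read_state();print(s['time_s'],s['eef_pos'],s['force'],s['opening'])
a=grab_frame('side')[130:290,150:340]
c=get_calibration('wrist');np.save('w4.npy',c['camera_from_world']);b=grab_frame('wrist')
cv2.imwrite('pics/w4raw.png',b[:,:,::-1])
cv2.imwrite('pics/g4.png',np.hstack([cv2.resize(a,(356,300)),cv2.resize(b,(400,300))])[:,:,::-1])
E
```

```text
7.7 [ 0.45055762 -0.15728186  0.22756097] [-1.11589606  0.38878674  1.37503951] 0.7986793752980245
```

View pics/g4.png

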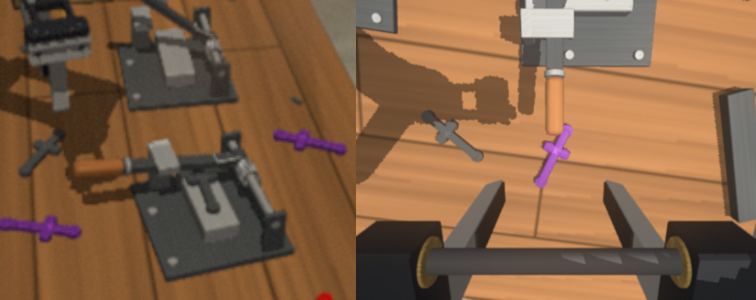

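```bash
python3 - <<'E'
from fit import *
c=dict(get_calibration('wrist'));c['camera_from_world']=np.load('w4.npy');C['wrist']=c
q=np.load('q.npy')
for y in(-14,-7,0,7):print(y,proj('wrist',W(q,np.array([[-94,y,12]])/1e3)).round(1), proj('side',W(q,np.array([[-94,y,12]])/1e3)).round(1))
b=cv2.imread('pics/w4raw.png');cv2.imwrite('pics/w4c.png',cv2.resize(b[0:190,190:390],(800,760))[:600])
t=grab_frame('top')[130:255,90:350];cv2.imwrite('pics/t4.png',cv2.resize(t,(780,375))[:,:,::-1])
print(read_state()['force'])
E
```

```text
-14 [[265.5 136.8]] [[202.3 224.1]]
-7 [[258.3 136.8]] [[201.6 222.3]]
0 [[251.1 136.8]] [[201.  220.5]]
7 [[243.9 136.8]] [[200.4 218.8]]
[ 0.16281754 -1.19058327  0.20703887]
```

View pics/w4c.png

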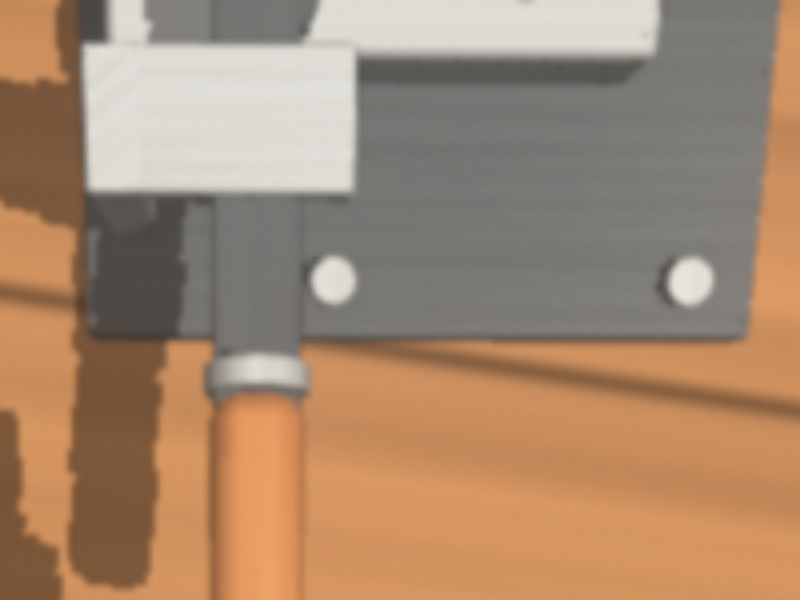

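View pics/t4.png

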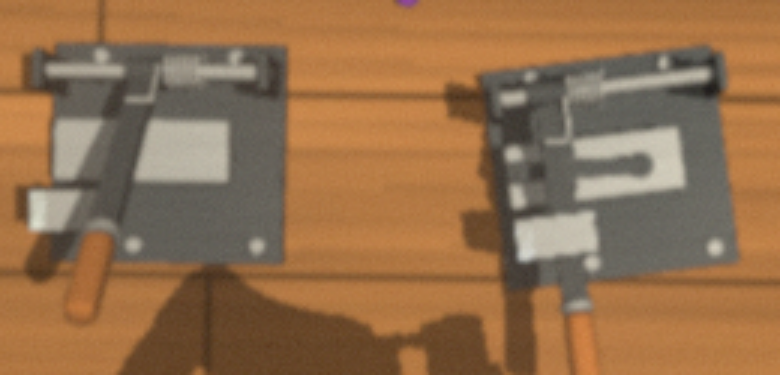

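```bash
python3 -c "
from bench import *
job_done();print(read_state()['time_s'])"
```

```text
the job is handed in; nothing more can be done
the job is handed in; nothing more can be done
```

The jig with the dark cross on its block now has its bar latched under the keeper hook, and the job was handed in at about 8 s of the 32 s allowed.

I gripped that bar by its wooden grip, swung it down its arc to about 68 mm, and slid it about 70 mm under the hook. I then let it rise against the hook, opened the fingers and backed away.

**Last checks:**
- **Bar position:** the wrist picture puts the grip at about y = -3 mm in the keeper's frame, past the -14 mm limit. The bar rests against the underside of the hook.
- **Bar height:** I did not measure the latched height separately; I took it as the stated 85 mm or so.
- **Cross:** it is still on its block, though its middle is partly hidden by the bar and was not measured again.
- **Empty jig:** its bar is still up.
- **Robot:** the fingers are well clear, with only about 1 N read at the wrist, which is normal sensor noise here.

No check failed or disagreed.

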